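# Close the pop-top canisters in order

### The arm

A 6-joint arm with a two-finger parallel gripper is mounted at the origin on the work surface. World frame = base frame: x ahead of the robot, y to its left, z up, the work surface at z = 0. Lengths are in m, angles in rad, forces in N, time in s.
With the tool pointing down it reaches from about 0.3 to 0.875 m from the base axis. Payload 4.2 kg.
Tool frame: the origin (TCP) lies at the very end of the fingers, on their centre line; the grasp point (between the pads) lies 19 mm behind it; y points along the fingers, x is the direction in which the jaws open and shut, and the axes are right-handed (so a half turn about y gives the same grasp; the last joint's range is limited). The gripper opens to 85 mm and grips with 20 to 120 N. Pads are 22 mm wide; open, the fingers measure 114 mm over their backs; the gripper's body (76 mm by 85 mm) begins 54 mm behind the grasp point. The pads swing forward as they close: fully open they stand 13 mm farther back than shut.
Start: joints at [1.142, 0.32, 1.565, -0, 1.257, -0.02], TCP at [0.229, 0.528, 0.231] pointing down, gripper open.
Joint ranges: [-3.11, 3.11], [-0.84, 2.01], [0.21, 2.61], [-1.34, 4.49], [0.05, 2.63], [-2.56, 2.56]. Speed limits (rad/s): [2.57, 2.57, 3.14, 3.14, 3.14, 3.14].

### API

Orientations are given as a unit quaternion [w, x, y, z].
In Python, from bench import robot, planner, monitor, vision gives the robot as it stands. Calls block until the motion is done:
- robot.move_ptp(position, orientation): joint-space move of the TCP to a pose.
- robot.line_to(position, rate=0.15, attitude=None): straight line of the TCP; attitude=None keeps the orientation; rate is the mean speed in m/s.
- robot.move_joints(angles): joint-space move.
- robot.gripper_to(opening, squeeze=None): opening from 0.0 (shut) to 1.0 (fully open); squeeze is the grip in N (None keeps the last); returns when the fingers have stopped.
- robot.sleep(seconds).
- planner.solve_ik(position, orientation): joint angles nearest the present ones, or None.
- monitor.read_state(): the state.
- vision.snapshot(name): name is "scene" or "top"; returns the picture (420x560x3 uint8, blue, green, red); there is no depth.
- vision.camera_info(name): a dict with "intrinsics" (3x3 intrinsics, pixels), "distortion" ([k1, k2, p1, p2, k3] as OpenCV has them; the pictures are not rectified), "R" (3x3) and "t" (3): a world point X has camera coordinates R X + t. Camera axes: x right, y down, z forward; pixel columns grow to the right and rows downward; lengths in m; the calibration is good to about 2 mm. A picture is of the moment at which its call begins. camera_info takes no time and is no camera call.
A pose or a line that the arm cannot do raises robot.PlanningError and nothing moves.
- robot.job_done(): hands the job in, once; it reports no verdict.
The state is a dict: "time_s": time; "joints": joint angles; "qvel": joint speeds; "joint_torque": joint torques, N m; "position": TCP position; "orientation": TCP orientation; "wrist_force": force on the tool from outside, world axes, zero at the start; "moment": the same for the moment, N m; "gripper_width": opening from 0.0 (shut) to 1.0 (fully open).
Only numpy, scipy, OpenCV 4.12 (cv2) and the standard library are available. Lean on these libraries where they do the work, as an engineer would, in place of code of your own. Each camera call takes 0.05 s, during which the arm holds its last target.

### The job

Close the three open pop-top canisters on the counter by lightly pressing the raised steel button in each lid fully down with a fingertip: first the tall square canister, then the round one, then the low rectangular one. Press gently and leave every canister standing where it is, without lifting, carrying or tipping it, and leave the small already closed canister and the other kitchen things alone.

Things in the scene. Friction and masses are not known exactly. Their poses are not given: they have to be found in the camera images.
- tall_canister: tall square canister, 90 x 90 mm (lid 94 mm), lid surface 165 mm above its underside, about 0.75 kg; grey with a white lid, standing loose on the counter; origin at the centre of its underside, z up
- tall_button_top (a point): tall canister: centre of the top face of this button: a steel disc 46 mm across in the middle of the lid, standing 17 mm above the lid when fully up and 5 mm when fully down (12 mm travel); the point moves with the button
- tall_button (a joint): tall canister's button: 0 = fully up, 0.012 m = fully down on its stop; starts 0 to 2 mm down. It slides straight down under about 3 N, has no spring and stays where it is left; once it is on its stop, the whole lid gives on its rubber gasket, about 1 mm per 2 N, up to 6 mm, and springs back
- round_canister: round canister, 110 mm across (lid 114 mm), lid surface 120 mm above its underside, about 0.7 kg; grey with a white lid, standing loose on the counter; origin at the centre of its underside, z up
- round_button_top (a point): round canister: centre of the top face of this button: a steel disc 46 mm across in the middle of the lid, standing 17 mm above the lid when fully up and 5 mm when fully down (12 mm travel); the point moves with the button
- round_button (a joint): round canister's button: 0 = fully up, 0.012 m = fully down on its stop; starts 0 to 2 mm down. It slides straight down under about 3 N, has no spring and stays where it is left; once it is on its stop, the whole lid gives on its rubber gasket, about 1 mm per 2 N, up to 6 mm, and springs back
- low_canister: low rectangular canister, 105 (x) x 135 (y) mm (lid 109 x 139 mm), lid surface 75 mm above its underside, about 0.6 kg; grey with a white lid, standing loose on the counter; origin at the centre of its underside, z up
- low_button_top (a point): low canister: centre of the top face of this button: a steel disc 46 mm across in the middle of the lid, standing 17 mm above the lid when fully up and 5 mm when fully down (12 mm travel); the point moves with the button
- low_button (a joint): low canister's button: 0 = fully up, 0.012 m = fully down on its stop; starts 0 to 2 mm down. It slides straight down under about 3 N, has no spring and stays where it is left; once it is on its stop, the whole lid gives on its rubber gasket, about 1 mm per 2 N, up to 6 mm, and springs back
- small_canister: bystander: small round canister, 72 mm across, 105 mm high, its little 36 mm steel button already closed; origin under its centre
- mill: bystander: dark wooden pepper mill, 54 mm across, 150 mm high; origin under its centre
- mug: bystander: blue mug, 80 mm across, 90 mm high, handle towards its +y; origin under its centre
- spoon: bystander: wooden spoon about 220 mm long, lying along its x axis; origin near its middle, on the counter
- oil: bystander: green glass oil bottle, 60 mm across, 210 mm high; origin under its centre
- bowl: bystander: white bowl, 140 mm across, 60 mm high; origin under its centre

How it is judged:
By the outcome, as a careful person would: the job done as asked, in the order asked, and still so for the second after the job is handed in, with the robot touching nothing.
It also fails if it takes over 58 s, if anything falls off the work surface, if the arm or the gripper's body presses on something with over 40 N, if the wrist force passes 120 N, or if a joint passes its speed limit or range.

## Working session

There is one attempt and no reset: what is moved stays moved. The work goes in short steps, each a Python script; the robot and the scene stay as the last script left them, time stands still between calls to the robot, and variables do not carry over. Pictures are saved under pics/ and viewed, and the job is handed in when it is done.

```bash
ls; mkdir -p pics
python3 - <<'E'
from bench import robot, planner, monitor, vision
import cv2
for n in("scene","top"):
    cv2.imwrite(f"pics/{n}0.png",vision.snapshot(n))
    c=vision.camera_info(n);print(n,c)
s=monitor.read_state();print({k:s[k] for k in("time_s","position","orientation","wrist_force","gripper_width")})
E
```

```text
pics
scene {'intrinsics': array([[380.41147458,   0.        , 284.17721191],
       [  0.        , 380.41147458, 221.19157727],
       [  0.        ,   0.        ,   1.        ]]), 'distortion': array([-0.02864588,  0.        ,  0.        ,  0.        ,  0.        ]), 'R': array([[-0.57760486,  0.81626051, -0.00956022],
       [ 0.4370414 ,  0.29932663, -0.84817355],
       [-0.68946895, -0.49408738, -0.52963216]]), 't': array([ 0.33057483, -0.11195731,  1.48179552])}
top {'intrinsics': array([[426.59325653,   0.        , 287.46763349],
       [  0.        , 426.59325653, 208.44539962],
       [  0.        ,   0.        ,   1.        ]]), 'distortion': array([-0.09346482,  0.        ,  0.        ,  0.        ,  0.        ]), 'R': array([[ 0.01592074, -0.99984309,  0.00776642],
       [-0.9974885 , -0.01641843, -0.06889938],
       [ 0.06901608, -0.00664999, -0.99759338]]), 't': array([-0.05045927,  0.5419623 ,  1.52559107])}
{'time_s': 0.1, 'position': array([0.22837379, 0.52724004, 0.23056239]), 'orientation': array([-0.59077373,  0.59136952,  0.38764075, -0.38859123]), 'wrist_force': array([ 0.21869851, -1.28103721,  0.69518678]), 'gripper_width': 1.0019700556007298}
```

View pics/scene0.png

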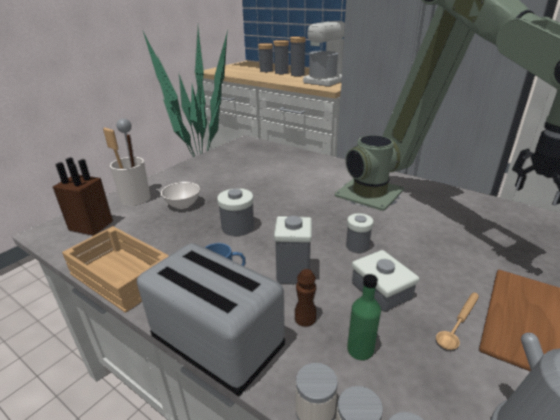

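View pics/top0.png

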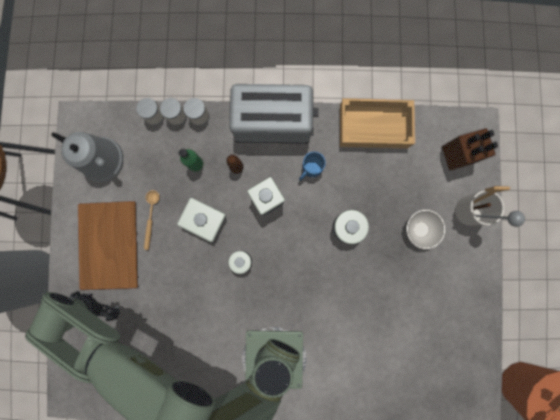

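The top view shows the tall button near (266,196), the round one near (352,227) and the low one near (201,220). In the scene view they are near (294,223), (235,195) and (386,266). I'll enlarge these to measure them.

Run:
```python
import cv2,numpy as np
rows=[]
for n,cs in(("scene",[(294,223),(235,195),(386,266)]),("top",[(266,196),(352,227),(201,220)])):
    im=cv2.imread(f"pics/{n}0.png")
    rows.append(np.hstack([cv2.resize(im[v-24:v+24,u-24:u+24],None,fx=5.5,fy=5.5,interpolation=cv2.INTER_CUBIC) for u,v in cs]))
cv2.imwrite("pics/crop.png",np.vstack(rows))
```

```text
(no output)
```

View pics/crop.png

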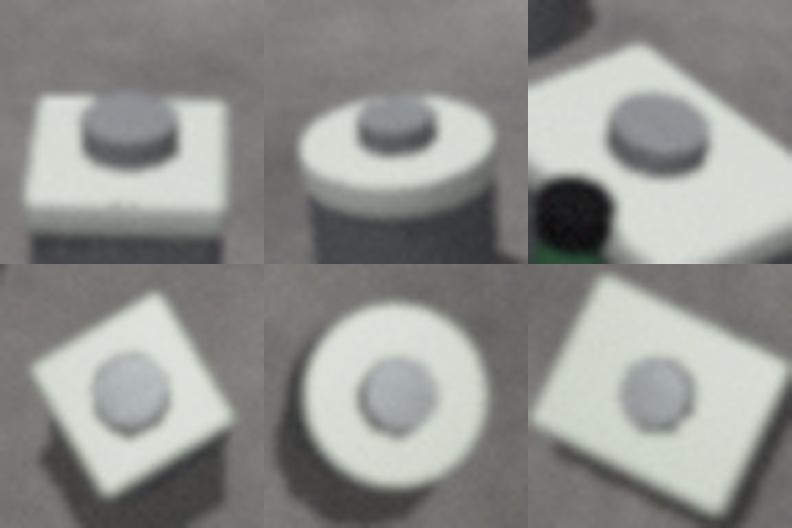

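```bash
cat > h.py <<'E'
import cv2,numpy as np
from bench import robot, planner, monitor, vision
def ray(n,uv):
    c=vision.camera_info(n)
    p=cv2.undistortPoints(np.array([[uv]],float),c["intrinsics"],c["distortion"])[0,0]
    R=np.array(c["R"]);t=np.array(c["t"])
    return -R.T@t, R.T@np.array([p[0],p[1],1.])
def atz(n,uv,z):
    o,d=ray(n,uv); return o+d*(z-o[2])/d[2]
def tri(a,b):
    A=[];B=[]
    for o,d in(ray("scene",a),ray("top",b)):
        d=d/np.linalg.norm(d);P=np.eye(3)-np.outer(d,d);A.append(P);B.append(P@o)
    return np.linalg.lstsq(np.vstack(A),np.hstack(B),rcond=None)[0]
E
python3 - <<'E'
from h import *
f=lambda u,v,cu,cv:(cu-24+(u+.5)/5.5-.5, cv-24+(v+.5)/5.5-.5)
S=[f(130,116,294,223),f(133,111,235,195),f(132,125,386,266)]
T=[f(131,127,266,196),f(135,129,352,227),f(129,129,201,220)]
im=cv2.imread("pics/top0.png")
hsv=cv2.cvtColor(im,cv2.COLOR_BGR2GRAY)
for k,z,s,t in zip(("tall","round","low"),(.182,.137,.092),S,T):
    print(k,tri(s,t).round(4),atz("scene",s,z-.001).round(4),atz("top",t,z-.001).round(4))
    m=(hsv>185).astype(np.uint8); 
    n,l,st,ce=cv2.connectedComponentsWithStats(m)
    # lid blob enclosing the button
    best=min(range(1,n),key=lambda i:np.hypot(*(ce[i]-t)) if st[i,4]>150 else 1e9)
    c=cv2.findContours((l==best).astype(np.uint8),cv2.RETR_EXTERNAL,cv2.CHAIN_APPROX_NONE)[0][0]
    r=cv2.minAreaRect(c);print("  lid",r,st[best,4],atz("top",r[0],z-.017).round(4), [atz("top",p,z-.017)[:2].round(3).tolist() for p in cv2.boxPoints(r)])
for k,uv,z in(("mug",(314,164),.09),("mill",(235,163),.15),("oil",(188,155),.21),("small",(240,262),.105)):print(k,atz("top",uv,z).round(3))
E
```

```text
tall [0.575  0.032  0.1802] [0.576 0.033 0.181] [0.5751 0.0317 0.181 ]
  lid ((265.5294189453125, 194.88235473632812), (26.410781860351562, 26.410781860351562), 59.03623962402344) 549 [0.5761 0.032  0.165 ] [[0.59, 0.092], [0.636, 0.018], [0.562, -0.028], [0.516, 0.046]]
round [ 0.4787 -0.2575  0.1376] [ 0.4761 -0.2591  0.136 ] [ 0.4791 -0.2583  0.136 ]
  lid ((351.5, 226.5), (31.0, 31.0), 90.0) 637 [ 0.478  -0.2587  0.12  ] [[0.53, -0.206], [0.531, -0.311], [0.426, -0.312], [0.425, -0.207]]
low [0.4959 0.2617 0.0866] [0.5009 0.2641 0.091 ] [0.4961 0.2601 0.091 ]
  lid ((200.6000213623047, 218.80001831054688), (36.671512603759766, 28.621667861938477), 26.56505012512207) 911 [0.4976 0.2613 0.075 ] [[0.48, 0.341], [0.571, 0.299], [0.515, 0.182], [0.425, 0.224]]
mug [ 0.695 -0.131  0.09 ]
mill [0.683 0.137 0.15 ]
oil [0.696 0.282 0.21 ]
small [0.352 0.117 0.105]
```

Triangulation agrees with the given heights to within 5 mm and with the lid sizes and centres to about 2 mm. Next I shut the fingers and move above the tall canister.

```bash
cat >> h.py <<'E'
from scipy.spatial.transform import Rotation as Ro
P={"tall":(.5755,.032,.182),"round":(.478,-.2585,.137),"low":(.497,.261,.092)}
def quat(k):
    phi=np.arctan2(P[k][1],P[k][0])
    # start attitude at yaw 1.142, made exactly vertical
    q0=[-0.59077373,0.59136952,0.38764075,-0.38859123]
    M=Ro.from_quat(q0,scalar_first=True).as_matrix()
    x=M[:,0]*[1,1,0];x/=np.linalg.norm(x);y=np.array([0,0,-1.])
    M=np.c_[x,y,np.cross(x,y)]
    M=Ro.from_euler("z",phi-1.142).as_matrix()@M
    return Ro.from_matrix(M).as_quat(scalar_first=True)
def st():
    s=monitor.read_state();return s["time_s"],s["position"].round(4),s["wrist_force"].round(2)
def fz(n=4):
    v=[]
    for _ in range(n): v.append(monitor.read_state()["wrist_force"][2]); robot.sleep(.02)
    return float(np.mean(v))
def press(k,stopF=6.5,maxdown=.022):
    x,y,z=P[k]
    robot.line_to([x,y,z+.012],rate=.08); robot.sleep(.3)
    b=fz(8);print("base",round(b,2),st())
    zz=z+.004;robot.line_to([x,y,zz],rate=.03)
    log=[]
    while zz>z-maxdown:
        zz-=.001 if zz>z-.008 else .0005
        robot.line_to([x,y,zz],rate=.02);robot.sleep(.06)
        f=fz(3)-b;log.append((round((zz-z)*1e3,1),round((monitor.read_state()["position"][2]-z)*1e3,1),round(f,1)))
        if f>stopF:break
    print(log);print(st())
E
python3 - <<'E'
from h import *
robot.gripper_to(0.0); print(st())
x,y,z=P["tall"];q=quat("tall");print(q,planner.solve_ik([x,y,.27],q))
robot.move_ptp([x,y,.27],q);print(st())
robot.line_to([x,y,.2],rate=.12);print(st())
cv2.imwrite("pics/a_s.png",vision.snapshot("scene"));cv2.imwrite("pics/a_t.png",vision.snapshot("top"))
a=cv2.imread("pics/a_s.png")[150:310,200:400];b=cv2.imread("pics/a_t.png")[120:280,180:380]
cv2.imwrite("pics/a.png",cv2.resize(np.vstack([a,b])[:, :],None,fx=1.8,fy=1.8))
E
```

```text
(0.8667, array([0.2286, 0.5276, 0.2313]), array([-0.01, -0.7 ,  0.76]))
[-0.70660178  0.70660178  0.02671944 -0.02671944] [ 3.55934956e-02  3.00730739e-01  1.49416770e+00 -4.44089210e-16
  1.34669421e+00 -3.99984780e-02]
(3.0333, array([0.5754, 0.0329, 0.2699]), array([0.31, 0.38, 0.19]))
(3.7667, array([0.576 , 0.0322, 0.2006]), array([ 1.17, -0.  ,  1.13]))
```

View pics/a.png

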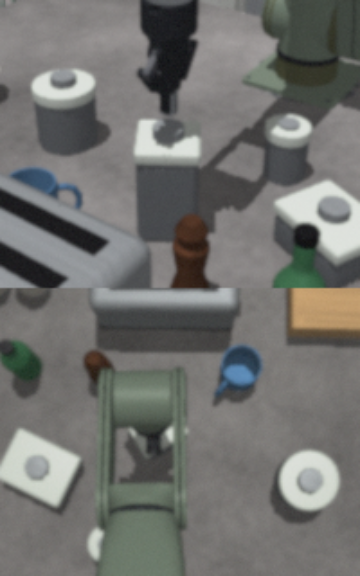

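The closed fingertips hover centred over the tall button, at about (168,115) in this composite, and nothing else is near them. Now I press.

Run:
```python
from h import *
press("tall")
```

```text
base 0.17 (4.55, array([0.5755, 0.032 , 0.1941]), array([-0.69, -0.18, -0.16]))
[(3.0, np.float64(3.1), 0.2), (2.0, np.float64(2.0), 0.6), (1.0, np.float64(1.0), 0.2), (0.0, np.float64(-0.0), 0.1), (-1.0, np.float64(-0.8), 0.9), (-2.0, np.float64(-1.8), 2.4), (-3.0, np.float64(-3.0), 2.8), (-4.0, np.float64(-4.0), 2.7), (-5.0, np.float64(-5.0), 2.2), (-6.0, np.float64(-6.0), 2.7), (-7.0, np.float64(-7.0), 1.7), (-8.0, np.float64(-8.0), 2.1), (-8.5, np.float64(-8.5), 2.0), (-9.0, np.float64(-9.0), 2.2), (-9.5, np.float64(-9.5), 2.7), (-10.0, np.float64(-10.0), 2.8), (-10.5, np.float64(-10.5), 2.4), (-11.0, np.float64(-11.0), 2.3), (-11.5, np.float64(-11.5), 3.0), (-12.0, np.float64(-12.0), 2.4), (-12.5, np.float64(-12.5), 2.2), (-13.0, np.float64(-13.0), 2.5), (-13.5, np.float64(-13.5), 3.4), (-14.0, np.float64(-13.9), 4.1), (-14.5, np.float64(-14.4), 5.1), (-15.0, np.float64(-14.8), 5.2), (-15.5, np.float64(-15.1), 6.0), (-16.0, np.float64(-15.5), 6.8)]
(15.0, array([0.5756, 0.032 , 0.1665]), array([1.22, 0.33, 6.79]))
```

The knee at −13 mm followed by a rise of about 2 N/mm means the button is on its stop and the gasket is giving. I'll retract and go to the round one.

```bash
sed -i 's/zz-=.001 if zz>z-.008 else .0005/zz-=.002 if zz>z-.009 else .0007/' h.py
python3 - <<'E'
from h import *
x,y,z=P["tall"];robot.line_to([x,y,.19],rate=.05);robot.line_to([x,y,.25],rate=.15);print(st())
x,y,z=P["round"];robot.move_ptp([x,y,.22],quat("round"));print(st())
cv2.imwrite("pics/b_s.png",vision.snapshot("scene"));cv2.imwrite("pics/b_t.png",vision.snapshot("top"))
a=cv2.imread("pics/b_s.png")[150:310,200:400];b=cv2.imread("pics/b_t.png")[120:280,180:380]
cv2.imwrite("pics/b.png",cv2.resize(np.hstack([a,b]),None,fx=2,fy=2))
press("round")
E
```

```text
(16.1833, array([0.575 , 0.032 , 0.2493]), array([-0.5 ,  0.33,  0.34]))
(17.3583, array([ 0.4785, -0.2577,  0.2198]), array([ 0.08, -0.13, -0.25]))
base -0.23 (18.9333, array([ 0.478 , -0.2585,  0.1491]), array([-0.59,  0.17, -0.58]))
[(2.0, np.float64(2.0), -0.1), (0.0, np.float64(-0.0), 0.4), (-2.0, np.float64(-1.7), 2.3), (-4.0, np.float64(-3.9), 2.9), (-6.0, np.float64(-6.0), 2.4), (-8.0, np.float64(-8.0), 2.5), (-10.0, np.float64(-10.1), 2.2), (-10.7, np.float64(-10.7), 3.6), (-11.4, np.float64(-11.4), 2.7), (-12.1, np.float64(-12.1), 3.2), (-12.8, np.float64(-12.8), 3.1), (-13.5, np.float64(-13.5), 3.2), (-14.2, np.float64(-14.1), 4.0), (-14.9, np.float64(-14.7), 5.8), (-15.6, np.float64(-15.2), 6.8)]
(24.725, array([ 0.4781, -0.2585,  0.1218]), array([ 0.25, -0.53,  6.55]))
```

View pics/b.png

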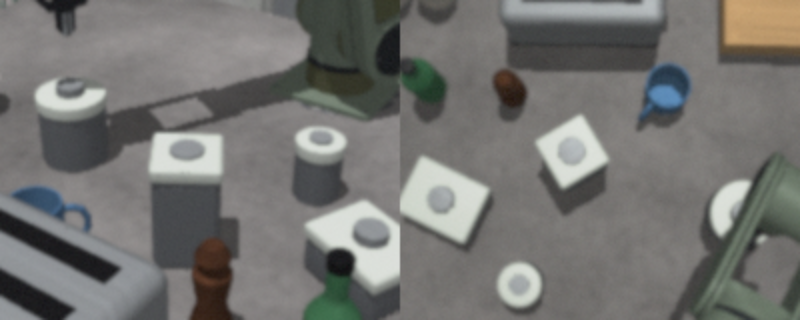

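The picture shows the tall button low and flat, at (187,150) in the composite, with its canister unmoved. The round press hit its stop. On to the low canister.

Run:
```python
from h import *
x,y,z=P["round"];robot.line_to([x,y,.145],rate=.05);robot.line_to([x,y,.27],rate=.15);print(st())
x,y,z=P["low"];robot.move_ptp([x,y,.27],quat("low"));robot.line_to([x,y,.15],rate=.12);print(st())
cv2.imwrite("pics/c_s.png",vision.snapshot("scene"));cv2.imwrite("pics/c_t.png",vision.snapshot("top"))
a=cv2.imread("pics/c_s.png")[150:310,210:410];a0=cv2.imread("pics/c_s.png")[150:310,260:460];b=cv2.imread("pics/c_t.png")[120:280,180:380]
cv2.imwrite("pics/c.png",cv2.resize(np.hstack([a,b]),None,fx=2,fy=2))
press("low")
```

```text
(26.3333, array([ 0.4775, -0.2582,  0.2689]), array([-0.93,  0.25, -0.59]))
(29.3667, array([0.4975, 0.2612, 0.1508]), array([-0.43, -0.47,  0.32]))
base 0.12 (30.625, array([0.4971, 0.2611, 0.1042]), array([-0.26, -0.12,  0.1 ]))
[(2.0, np.float64(2.0), -0.7), (0.0, np.float64(-0.0), -0.2), (-2.0, np.float64(-1.8), 1.3), (-4.0, np.float64(-3.8), 2.5), (-6.0, np.float64(-5.9), 2.5), (-8.0, np.float64(-8.0), 2.3), (-10.0, np.float64(-10.0), 2.1), (-10.7, np.float64(-10.7), 2.3), (-11.4, np.float64(-11.4), 3.1), (-12.1, np.float64(-12.1), 2.5), (-12.8, np.float64(-12.8), 2.3), (-13.5, np.float64(-13.4), 3.0), (-14.2, np.float64(-14.1), 4.1), (-14.9, np.float64(-14.7), 5.7), (-15.6, np.float64(-15.2), 6.5)]
(36.4167, array([0.497 , 0.261 , 0.0768]), array([0.06, 0.22, 7.09]))
```

View pics/c.png

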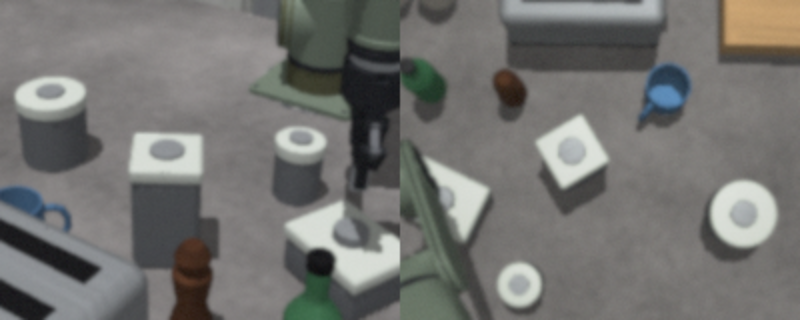

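The round button is now flat, at (50,91), and the tips were centred over the low one at (347,230). I'll lift clear and do a final check.

Run:
```python
from h import *
x,y,z=P["low"];robot.line_to([x,y,.1],rate=.05);robot.line_to([x,y,.25],rate=.15)
robot.move_joints([1.142, 0.32, 1.565, 0, 1.257, -0.02]);print(st())
s=vision.snapshot("scene");t=vision.snapshot("top")
cv2.imwrite("pics/d_s.png",s);cv2.imwrite("pics/d_t.png",t)
cv2.imwrite("pics/d.png",cv2.resize(np.hstack([s[150:320,210:430],t[120:290,170:390]]),None,fx=1.8,fy=1.8))
d=cv2.absdiff(cv2.cvtColor(t,6),cv2.cvtColor(cv2.imread("pics/top0.png"),6))[90:290,40:460]
ys,xs=np.where(d>45);print(len(xs),list(zip(xs+40,ys+90))[:20])
```

```text
(39.6083, array([0.2295, 0.5271, 0.2309]), array([0.75, 0.5 , 1.55]))
4 [(np.int64(264), np.int64(202)), (np.int64(265), np.int64(202)), (np.int64(266), np.int64(202)), (np.int64(265), np.int64(203))]
```

View pics/d.png

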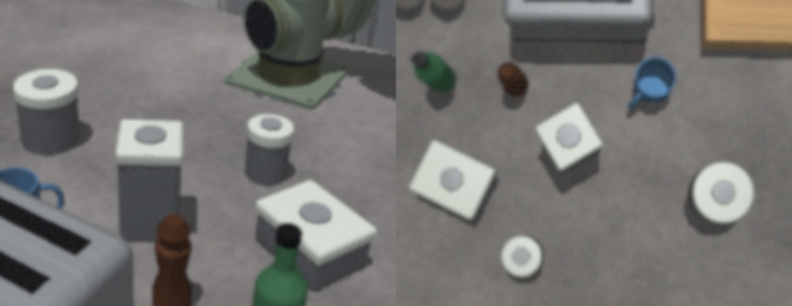

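All three buttons sit low in their lids, at (151,135), (46,82) and (316,212). Between the first and last top views, only four pixels changed, all at the edge of the tall button, so nothing else moved.

Run:
```python
from h import *
robot.job_done();print(st())
```

```text
the job is handed in; nothing more can be done
the job is handed in; nothing more can be done
```

I closed all three canisters in the order asked (tall, round, low) by pressing each button with the shut fingertips. I handed the job in at about 40 s of the 58 s allowed.

- **Presses:** Each button slid down under about 2–3 N. I pressed on until the force climbed past 6.5 N with the lid giving on its gasket, so each button was on its stop. The highest reading was about 7 N.
- **Last pictures:** All three buttons sit low in their lids. In the top view, the only change from the start within the counter area I compared was at the edge of the tall button, so no canister or other object there appears to have moved.
- **Disagreements:** The height I measured for the low canister's button from the pictures was about 4–5 mm below its expected value. I went by the stated height, and contact came where that predicted. No other check failed.

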